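# Sort spacecraft parts into their sample trays

### The job

Sort the five loose spacecraft parts: each tray has one sample of its kind fixed in its narrow bay, so stand both wheels, both electronics modules and the lens upright in the empty bay of the tray that holds a sample like them. Each part must stand flat on the floor of the bay, none on top of another or on a wall. Leave the yellow meter and the screwdriver where they lie.

Things in the scene. Friction and masses are not known exactly. Their poses are not given: they have to be found in the camera images.
- wheel_1_center (a point): Loose momentum wheel: a plain round aluminium can 54 mm in diameter and 38 mm tall, standing upright, with a thin dark band round its side and a dark disc with a small brass hub in the middle of its flat top; about 200 g. This point is its centre, 19 mm above its underside; z points up along its axis. The other wheel is identical.
- wheel_2_center (a point): Loose momentum wheel: a plain round aluminium can 54 mm in diameter and 38 mm tall, standing upright, with a thin dark band round its side and a dark disc with a small brass hub in the middle of its flat top; about 200 g. This point is its centre, 19 mm above its underside; z points up along its axis. The other wheel is identical.
- module_1_center (a point): Loose electronics module: a rectangular aluminium housing 64 mm long (x), 36 mm wide (y) and 38 mm tall (z), with a row of dark slits on its flat top; about 140 g. This point is its centre, 19 mm above its underside. The other module is identical.
- module_2_center (a point): Loose electronics module: a rectangular aluminium housing 64 mm long (x), 36 mm wide (y) and 38 mm tall (z), with a row of dark slits on its flat top; about 140 g. This point is its centre, 19 mm above its underside. The other module is identical.
- lens_center (a point): Loose lens: a slim round aluminium barrel 40 mm in diameter and 56 mm tall, standing upright, with dark grip rings round its side and a dark glass in its flat top; about 150 g. This point is its centre, 28 mm above its underside; z points up along its axis.
- tray_wheels: Grey plastic tray fixed to the bench: walls 14 mm high, 4 mm thick, floor 3 mm thick. Its empty bay, 90 mm (x) by 150 mm (y) inside, is for both wheels. Behind it (+x), past a 14 mm wall, a 62 by 150 mm bay holds a fixed sample wheel, centred 80 mm from the origin, top 41 mm above the bench. Origin: centre of the empty bay, at bench height; z up.
- tray_modules: Grey plastic tray fixed to the bench: walls 14 mm high, 4 mm thick, floor 3 mm thick. Its empty bay, 90 mm (x) by 150 mm (y) inside, is for both modules. Behind it (+x), past a 14 mm wall, a 62 by 150 mm bay holds a fixed sample module, centred 80 mm from the origin, top 41 mm above the bench. Origin: centre of the empty bay, at bench height; z up. Modules fit side by side, length along x.
- tray_lenses: Grey plastic tray fixed to the bench: walls 14 mm high, 4 mm thick, floor 3 mm thick. Its empty bay, 90 mm (x) by 150 mm (y) inside, is for the lens. Behind it (+x), past a 14 mm wall, a 62 by 150 mm bay holds a fixed sample lens, centred 80 mm from the origin, top 59 mm above the bench. Origin: centre of the empty bay, at bench height; z up.
- meter: Bystander: yellow and black hand-held meter lying on the bench, 150 mm (x) by 75 mm (y), 47 mm tall at its dial; the origin is the centre of its underside. To be left alone.
- screwdriver: Bystander: screwdriver with a red handle, lying on the bench along its own x; the origin is under its middle. To be left alone.
There are look-alikes about, which are no part of the job. Leave any green look-alike of the part that bears wheel_2_center alone.

How it is judged:
At the end, for the whole second after the job is handed in: Each wheel, module and lens stands upright (0.12 rad) on the floor of its own kind's empty bay: centre within 30 mm (tray x) and 60 mm (tray y) of the bay's centre, and within 5 mm of its resting height; all released and at rest (below 0.02 m/s) (x of wheel_1_center in the frame of tray_wheels between -0.03 and 0.03 m and y of wheel_1_center in the frame of tray_wheels between -0.06 and 0.06 m and z of wheel_1_center in the frame of tray_wheels between 0.017 and 0.027 m and angle between each of wheel_1_center, wheel_2_center, module_1_center, module_2_center, lens_center's own z axis and vertical below 0.12 rad and linear speed of each of wheel_1, wheel_2, module_1, module_2, lens below 0.02 m/s and x of wheel_2_center in the frame of tray_wheels between -0.03 and 0.03 m and y of wheel_2_center in the frame of tray_wheels between -0.06 and 0.06 m and z of wheel_2_center in the frame of tray_wheels between 0.017 and 0.027 m and x of module_1_center in the frame of tray_modules between -0.03 and 0.03 m and y of module_1_center in the frame of tray_modules between -0.06 and 0.06 m and z of module_1_center in the frame of tray_modules between 0.017 and 0.027 m and x of module_2_center in the frame of tray_modules between -0.03 and 0.03 m and y of module_2_center in the frame of tray_modules between -0.06 and 0.06 m and z of module_2_center in the frame of tray_modules between 0.017 and 0.027 m and x of lens_center in the frame of tray_lenses between -0.03 and 0.03 m and y of lens_center in the frame of tray_lenses between -0.06 and 0.06 m and z of lens_center in the frame of tray_lenses between 0.026 and 0.036 m); the robot touches nothing.
It fails at once if the meter is moved by more than 30 mm (distance of meter from where it was at the start of the episode above 0.03 m).
It fails at once if the screwdriver is moved by more than 30 mm (distance of screwdriver from where it was at the start of the episode above 0.03 m).
It also fails if it takes over 115 s, if anything falls off the work surface, if the arm or the gripper's body presses on something with over 40 N, if the wrist force passes 120 N, or if a joint passes its speed limit or range.

### The arm

A 7-joint arm with a two-finger parallel gripper is mounted at the origin on the work surface. World frame = base frame: x ahead of the robot, y to its left, z up, the work surface at z = 0. Lengths are in m, angles in rad, forces in N, time in s.
With the tool pointing down it reaches from about 0.35 to 0.9 m from the base axis. Payload 19.9 kg.
Tool frame: the origin (TCP) lies midway between the tips of the shut fingers; the grasp point (between the pads) lies 19 mm behind it (robot.grasp_offset is the z of the grasp point in the tool frame, in m); z points along the fingers, y is the line along which they close (so a half turn about z gives the same grasp; the last joint's range is limited). The gripper opens to 85 mm and grips with 20 to 120 N. Pads are 22 mm wide; open, the fingers measure 114 mm over their backs; the gripper's body (76 mm by 85 mm) begins 54 mm behind the grasp point. The pads swing forward as they close: fully open they stand 13 mm farther back than shut.
Start: joints at [-1.325, 0.417, -0.01, 1.614, 0.005, 1.111, -0.053], TCP at [0.177, 0.599, 0.231] pointing down, gripper open.
Joint ranges: [-2.81, 2.81], [-0.39, 2.02], [-1.27, 1.25], [0.06, 2.57], [-1.19, 4.33], [0.19, 2], [-2.82, 2.82]. Speed limits (rad/s): [1.89, 1.89, 2.39, 2.39, 3.01, 3.01, 3.01].

### API

Orientations are given as a unit quaternion [w, x, y, z].
In Python, from workcell import robot, snapshot, models gives the robot as it stands.
- The arm moves only by the shell command python3 -m inch 'ROWS' [FORCE]. ROWS is JSON, a list of rows, each a list of 5 numbers: the shift along the tool's x, y, z in mm, then the turn about the tool's z in degrees, then the closure, from 0 (fully open) to 1 (shut). A call has 1 to 20 rows; each row shifts and turns the commanded pose from where the row before left it, along the tool's axes as they then stand; what a row does not reach is not made up. A row lasts 1/12 s, in which the tool goes at most 41.7 mm and 7.16 degrees, less where a joint would pass 70% of its speed; a pose out of reach is approached as far as the arm can. A call with a gripper value outside its range is refused whole. The fingers move at their own pace and stop on an object; FORCE is the grip in N (left out, the last holds). Time passes only in rows, so rows that do not move let the fingers close. It gives the time, the measured TCP pose, the force, the opening and the grip force at its end, in the units of the state.
- robot.state(): the state, without advancing time (a new reading comes with each control period).
- snapshot(name): name is "side" or "top" or "wrist"; returns a dict with "color" (400x640x3 uint8, red, green, blue), "fx", "fy", "cx", "cy" (pixels), "rvec" (rotation vector, rad) and "tvec" (3), from world to camera coordinates, as OpenCV has them; the wrist camera has in their place "hand_eye" (4x4, takes a point from camera to tool coordinates, whose origin is the TCP and whose axes are the flange's). Camera axes: x right, y down, z forward; pixel columns grow to the right and rows downward; lengths in m; the calibration is good to about 2 mm. A picture is of the moment at which its call begins: read the wrist's pose just before it. There is no depth.
- robot.hand_in(): hands the job in; it is judged then, once.
Trained networks look in a picture, given as the dict that the camera call returned (one of the last four; its "shot" number tells which), for a name from the list of things; names that differ only in an ending like _2 or _b are one class to them, and where a whole thing is asked for, a point or a joint stands for the part that bears it (a point fixed in the world has none). Each returns a list of dicts, best first, with "p" (0 to 1); they miss things now and then, are a little off and sometimes report something else, mostly with a low value. They report only what shows in the picture. A call takes as long as a camera call. They do not tell look-alikes from the thing itself.
- models.recognise(query, picture): "centre" ([x, y, z] in m, in the coordinates of the camera as it stood for that picture, good to about 4 mm: the middle of the surface that is visible of it).
- models.place_of(query, picture): "centre" ([x, y, z] in m, in the coordinates of the camera as it stood for that picture, good to about 4 mm: a listed point, or the origin of a listed thing).
The state is a dict: "time": time; "joint_pos": joint angles; "qd": joint speeds; "tau": joint torques, N m; "tcp_pos": TCP position; "tcp_rot": TCP orientation; "ft_force": force on the tool from outside, world axes, zero at the start; "ft_torque": the same for the moment, N m; "finger_gap": opening from 0.0 (shut) to 1.0 (fully open); "finger_force": force on a finger pad.
Only numpy, scipy, OpenCV 4.12 (cv2) and the standard library are available. Lean on these libraries where they do the work, as an engineer would, in place of code of your own. Each camera call takes 0.05 s, during which the arm holds its last target. There are 200 camera calls.

## Working session

There is one attempt and no reset: what is moved stays moved. The work goes in short steps, Python scripts to look and compute and a shell command to move; the robot and the scene stay as the last step left them, time stands still between calls to the robot, and variables do not carry over. Pictures are saved under pics/ and viewed, at most 14 in all, crops included, and the job is handed in when it is done.

```bash
ls; mkdir -p pics
cat > h.py <<'E'
import numpy as np, cv2
from workcell import robot, snapshot, models
from scipy.spatial.transform import Rotation as R
def toolT():
    s=robot.state(); q=s["tcp_rot"]; T=np.eye(4)
    T[:3,:3]=R.from_quat([q[1],q[2],q[3],q[0]]).as_matrix(); T[:3,3]=s["tcp_pos"]; return T
def shot(name):
    T=toolT(); p=snapshot(name)
    if "hand_eye" in p: p["c2w"]=T@np.array(p["hand_eye"])
    else:
        M=np.eye(4); M[:3,:3]=cv2.Rodrigues(np.array(p["rvec"],float))[0]; M[:3,3]=np.ravel(p["tvec"]); p["c2w"]=np.linalg.inv(M)
    return p
def w(p,c): return p["c2w"][:3,:3]@np.array(c)+p["c2w"][:3,3]
def save(p,n,crop=None):
    im=p["color"][:,:,::-1]
    if crop: im=im[crop[1]:crop[3],crop[0]:crop[2]]
    cv2.imwrite(f"pics/{n}.png",im)
def ray(p,u,v,z):
    d=p["c2w"][:3,:3]@np.array([(u-p["cx"])/p["fx"],(v-p["cy"])/p["fy"],1]); o=p["c2w"][:3,3]
    return o+d*(z-o[2])/d[2]
def px(p,X):
    c=np.linalg.inv(p["c2w"])@np.r_[X,1]; return np.round([c[0]/c[2]*p["fx"]+p["cx"],c[1]/c[2]*p["fy"]+p["cy"]])
E
python3 - <<'E'
from h import *
np.set_printoptions(precision=3,suppress=True)
s=robot.state(); print(s["tcp_pos"],toolT()[:3,:3],s["time"])
for n in ["top","side"]:
    p=shot(n); save(p,n+"0")
    for q in ["wheel_1_center","module_1_center","lens_center","tray_wheels","tray_modules","tray_lenses","meter","screwdriver"]:
        print(n,q)
        for r in models.place_of(q,p):
            if r["p"]>.2: X=w(p,r["centre"]); print("  %.2f"%r["p"],X,px(p,X))
E
```

```text
pics
[0.177 0.599 0.231] [[-0.959  0.284 -0.   ]
 [ 0.284  0.959 -0.001]
 [-0.    -0.001 -1.   ]] 0.0
top wheel_1_center
  0.77 [ 0.43  -0.119  0.019] [355. 209.]
top module_1_center
  0.57 [0.445 0.237 0.02 ] [239. 206.]
top lens_center
  0.45 [0.432 0.118 0.029] [278. 209.]
top tray_wheels
  0.85 [ 0.603 -0.006 -0.001] [318. 157.]
top tray_modules
  0.94 [ 0.608 -0.216 -0.004] [384. 154.]
top tray_lenses
  0.72 [ 0.614  0.215 -0.001] [248. 154.]
top meter
  0.85 [ 0.479 -0.434 -0.002] [455. 193.]
top screwdriver
  0.59 [0.467 0.395 0.004] [190. 200.]
  0.59 [0.444 0.238 0.022] [239. 206.]
side wheel_1_center
  0.82 [ 0.432 -0.125  0.015] [318. 232.]
side module_1_center
  0.85 [0.441 0.234 0.021] [295. 150.]
side lens_center
  0.79 [0.434 0.123 0.03 ] [300. 169.]
side tray_wheels
  0.56 [ 0.606 -0.006  0.003] [368. 196.]
side tray_modules
  0.75 [ 0.607 -0.219 -0.004] [395. 253.]
side tray_lenses
  0.66 [ 0.619  0.21  -0.002] [351. 154.]
side meter
  0.86 [ 0.48  -0.435  0.   ] [374. 338.]
side screwdriver
  0.55 [ 0.47   0.394 -0.   ] [295. 128.]
```

View pics/top0.png

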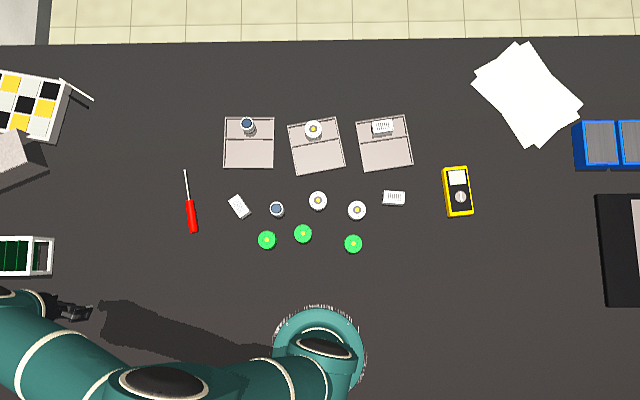

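View pics/side0.png

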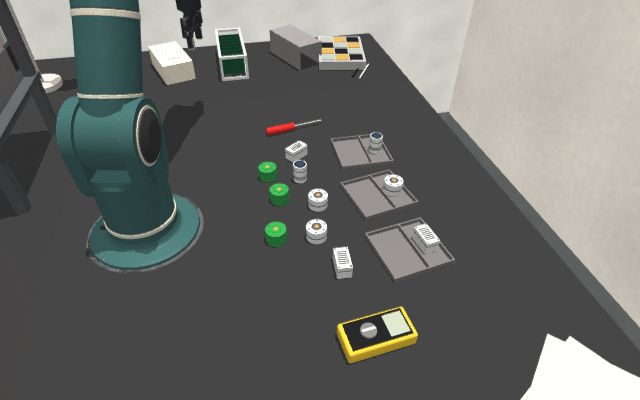

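Top view: the trays are lens (249,143), wheel (316,147) and module (385,143). Loose parts are modules (238,206) and (393,198), lens (277,209), wheels (318,200) and (357,210). The green look-alikes lie nearer the base. Next I'll measure by segmentation.

Run:
```python
from h import *
np.set_printoptions(precision=3,suppress=True)
p=shot("top"); im=p["color"].astype(int)
hsv=cv2.cvtColor(p["color"],cv2.COLOR_RGB2HSV)
# trays: brightness > bench
g=hsv[:,:,2]; m=((g>110)).astype(np.uint8)
m[:,:170]=0; m[:,425:]=0; m[:105]=0; m[255:]=0
m=cv2.morphologyEx(m,cv2.MORPH_CLOSE,np.ones((3,3)))
for c in cv2.findContours(m,cv2.RETR_EXTERNAL,cv2.CHAIN_APPROX_NONE)[0]:
    if len(c)<12: continue
    c=c[:,0]; z=.01 if len(c)>100 else .03
    X=np.array([ray(p,u,v,z)[:2] for u,v in c],np.float32)
    r=cv2.minAreaRect(X*1000); print(c.mean(0),len(c),z,np.round(r[0]),np.round(r[1]),round(r[2],1))
print(p["c2w"][:3,3])
```

```text
[352.686 243.235] 51 0.03 [ 327. -108.] [51. 54.] 88.9
[266.717 239.208] 53 0.03 [342. 150.] [54. 54.] 0.2
[302.627 232.922] 51 0.03 [359.  43.] [51. 54.] 89.5
[276.293 208.585] 41 0.03 [434. 122.] [48. 41.] 44.8
[356.358 209.717] 53 0.03 [ 428. -122.] [52. 58.] 88.8
[239.067 205.65 ] 60 0.03 [443. 236.] [73. 40.] 34.0
[317.667 200.157] 51 0.03 [458.  -4.] [52. 59.] 89.2
[392.969 197.262] 65 0.03 [ 464. -234.] [68. 44.] 85.4
[188.63  201.163] 135 0.01 [467. 398.] [202.  27.] 9.9
[315.812 145.629] 197 0.01 [637.  -0.] [169. 160.] 10.3
[248.256 141.864] 199 0.01 [653. 214.] [160. 167.] 88.9
[383.995 142.843] 198 0.01 [ 643. -215.] [168. 160.] 8.3
[ 0.276 -0.024  1.303]
```

```bash
python3 -m inch '[[0,0,0,-5.5,0],[0,0,0,-5.5,0],[0,0,0,-5.5,0],[0,0,0,0,0]]' 40
```

```text
time: 1.28
tcp_pos: [0.1775, 0.5993, 0.2313]
tcp_rot: [-0.0, -0.003, 1.0, -0.0]
ft_force: [0.2, 0.9, -0.1]
finger_gap: 1.003
finger_force: 0.0
```

```bash
python3 -m inch '[[-20.5,-28,0,0,0],[-20.5,-28,0,0,0],[-20.5,-28,0,0,0],[-20.5,-28,0,0,0],[-20.5,-28,0,0,0],[-20.5,-28,0,0,0],[-20.5,-28,0,0,0],[-20.5,-28,0,0,0],[-20.5,-28,0,0,0],[-20.5,-28,0,0,0],[-20.5,-28,0,0,0],[-20.5,-28,0,0,0],[-20.5,-28,0,0,0],[0,0,0,0,0],[0,0,0,0,0]]' 40
cat >> h.py <<'E'
np.set_printoptions(precision=3,suppress=True)
def blobs(p,z,thr=150,amin=300):
    hsv=cv2.cvtColor(p["color"],cv2.COLOR_RGB2HSV)
    m=((hsv[:,:,2]>thr)&(hsv[:,:,1]<60)).astype(np.uint8)
    m=cv2.morphologyEx(m,cv2.MORPH_CLOSE,np.ones((9,9)))
    for c in cv2.findContours(m,cv2.RETR_EXTERNAL,cv2.CHAIN_APPROX_NONE)[0]:
        if cv2.contourArea(c)<amin: continue
        X=np.array([ray(p,u,v,z)[:2] for u,v in c[:,0]],np.float32)*1000
        r=cv2.minAreaRect(X); print("blob px",c[:,0].mean(0).round(),"c",np.round(r[0]),"size",np.round(r[1]),"ang",round(r[2],1))
def to(x,y,z,yaw=None):
    """tool shift (mm) from here to world x,y,z; and turn to tool-x yaw"""
    T=toolT(); d=T[:3,:3].T@(np.array([x,y,z])-T[:3,3])*1000
    y0=np.degrees(np.arctan2(T[1,0],T[0,0])); print("shift",d.round(1),"yaw",round(y0,1),"turn",None if yaw is None else round((y0-yaw+180)%360-180,1),"t",robot.state()["time"])
def look(q,name=None,z=.038):
    p=shot("wrist")
    for k in q:
        for r in models.place_of(k,p):
            if r["p"]>.25: X=w(p,r["centre"]); print(k,"%.2f"%r["p"],X,px(p,X))
    blobs(p,z)
    if name: save(p,name)
    return p
E
python3 -c "
from h import *
look(['module_1_center'],'m1')"
```

```text
time: 2.53
tcp_pos: [0.4449, 0.2338, 0.2314]
tcp_rot: [0.0, 0.003, 1.0, -0.0]
ft_force: [0.3, 0.4, 0.4]
finger_gap: 1.001
finger_force: 0.0
module_1_center 0.65 [0.443 0.24  0.02 ] [318. 165.]
blob px [301. 293.] c [640. 215.] size [148. 174.] ang 88.9
blob px [ 37. 293.] c [ 626. -186.] size [159. 153.] ang 8.4
blob px [150. 268.] c [597.  12.] size [114. 148.] ang 10.4
blob px [131. 178.] c [454.   6.] size [54. 76.] ang 25.3
blob px [221. 160.] c [431. 120.] size [42. 59.] ang 42.1
blob px [315. 167.] c [442. 237.] size [68. 39.] ang 34.6
blob px [ 33. 155.] c [ 426. -107.] size [54. 90.] ang 5.9
```

View pics/m1.png

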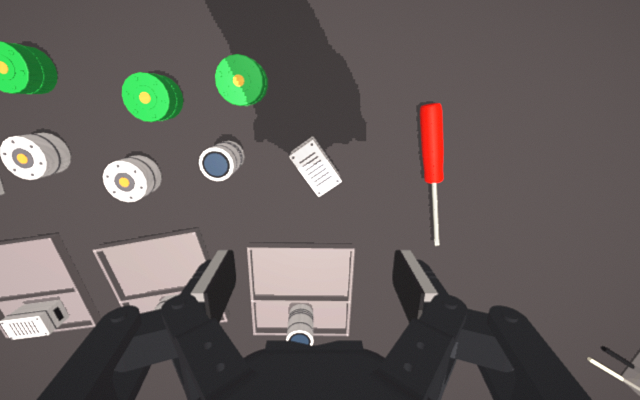

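Wrist view: module 1 is at (316,166) with its long axis at about 34° world, and the screwdriver is clear at (433,170). Descend and grasp.

```bash
python3 -m inch '[[-1,4,0,0,0],[0,0,35,-6.8,0],[0,0,35,-6.8,0],[0,0,35,-6.8,0],[0,0,35,-6.8,0],[0,0,35,-6.8,0],[0,0,30,0,0],[0,0,15,0,0],[0,0,7,0,0],[0,0,0,0,0],[0,0,0,0,1],[0,0,0,0,1],[0,0,0,0,1],[0,0,0,0,1],[0,0,0,0,1],[0,0,0,0,1],[0,0,0,0,1],[0,0,0,0,1]]' 50
```

```text
time: 4.13
tcp_pos: [0.4455, 0.2397, 0.0054]
tcp_rot: [0.001, -0.292, 0.956, 0.0]
ft_force: [-2.7, -0.6, 12.6]
finger_gap: 0.411
finger_force: 49.4
```

```bash
python3 -m inch '[[0,0,-20,0,1],[0,0,-30,6.4,1],[0,0,-35,6.4,1],[0,0,-35,6.4,1],[0,0,0,6.5,1],[0,0,0,0,1]]' 50
python3 -c "
from h import *
to(.604,-.183,.125,188.3)"
```

```text
time: 4.63
tcp_pos: [0.4457, 0.24, 0.1264]
tcp_rot: [0.002, -0.07, 0.998, 0.001]
ft_force: [0.9, -0.0, -1.8]
finger_gap: 0.419
finger_force: 51.3
shift [ -98.  -440.9    0.9] yaw -172.0 turn -0.3 t 4.6333
```

```bash
python3 -m inch '[[-7.5,-34,0,0,1],[-7.5,-34,0,0,1],[-7.5,-34,0,0,1],[-7.5,-34,0,0,1],[-7.5,-34,0,0,1],[-7.5,-34,0,0,1],[-7.5,-34,0,0,1],[-7.5,-34,0,0,1],[-7.5,-34,0,0,1],[-7.5,-34,0,0,1],[-7.5,-34,0,0,1],[-7.5,-34,0,0,1],[-7.5,-34,0,0,1],[0,0,0,0,1],[0,0,0,0,1]]' 50
python3 -c "
from h import *
p=look(['tray_modules','module_1_center'],'m1b')
to(.604,-.183,.009,188.3)"
```

```text
time: 5.88
tcp_pos: [0.6045, -0.1862, 0.1228]
tcp_rot: [-0.001, -0.073, 0.997, -0.0]
ft_force: [0.1, 0.8, -3.2]
finger_gap: 0.413
finger_force: 51.1
tray_modules 0.77 [ 0.605 -0.218 -0.005] [281. 182.]
module_1_center 0.74 [ 0.6   -0.185  0.138] [314. 259.]
blob px [  9. 341.] c [ 810. -476.] size [28. 78.] ang 78.3
blob px [618. 291.] c [660. 112.] size [151.  65.] ang 29.1
blob px [490. 238.] c [633. -17.] size [165. 143.] ang 10.5
blob px [278. 240.] c [ 654. -204.] size [199. 153.] ang 8.4
blob px [19. 55.] c [ 522. -420.] size [42. 33.] ang 5.2
blob px [584.  50.] c [458.  -5.] size [53. 54.] ang 8.4
blob px [440.   6.] c [ 449. -119.] size [10. 41.] ang 8.4
blob px [275.  18.] c [ 475. -234.] size [28. 68.] ang 8.4
shift [  0.7  -0.2 114.5] yaw -171.5 turn 0.2 t 6.0333
```

View pics/m1b.png

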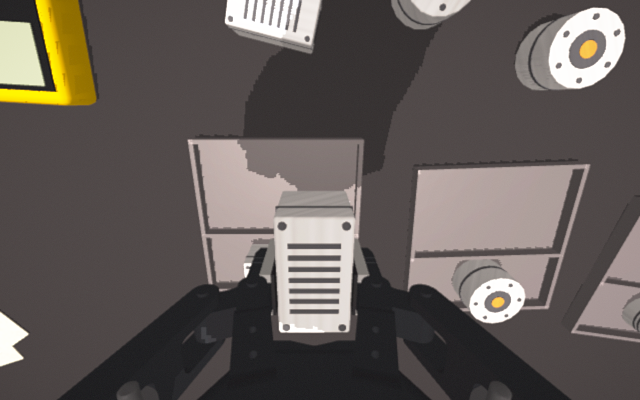

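The module is held square at (314,265) and is aligned with the bay. Lower and release part-way.

```bash
python3 -m inch '[[0,0,25,0,1],[0,0,35,0,1],[0,0,30,0,1],[0,0,15,0,1],[0,0,7,0,1],[0,0,0,0,1],[0,0,0,0,1]]' 50
```

```text
time: 6.62
tcp_pos: [0.606, -0.1839, 0.0135]
tcp_rot: [0.001, -0.073, 0.997, -0.0]
ft_force: [1.2, -0.4, -0.5]
finger_gap: 0.418
finger_force: 51.1
```

```bash
python3 -m inch '[[0,0,4,0,1],[0,0,0,0,1],[0,0,0,0,0.42],[0,0,0,0,0.42],[0,0,0,0,0.42],[0,0,-5,0,0.42],[0,0,-20,0,0.42],[0,0,-30,0,0.42],[0,0,-30,0,0.2],[0,0,-30,0,0],[0,0,-30,0,0],[0,0,0,0,0]]' 50
python3 -c "
from h import *
p=look(['module_1_center'],'m1c')
to(.464,-.234,.16,175)"
```

```text
time: 7.62
tcp_pos: [0.6077, -0.1849, 0.1598]
tcp_rot: [0.004, -0.072, 0.997, -0.001]
ft_force: [0.7, -0.6, 0.5]
finger_gap: 1.002
finger_force: 0.0
module_1_center 0.63 [ 0.6   -0.18   0.024] [319. 176.]
module_1_center 0.45 [ 0.462 -0.005  0.017] [529.  57.]
blob px [ 20. 391.] c [ 955. -532.] size [34. 65.] ang 0.3
blob px [ 19. 309.] c [ 816. -499.] size [ 61. 132.] ang 77.6
blob px [604. 261.] c [638. 153.] size [ 94. 149.] ang 89.0
blob px [476. 212.] c [632. -15.] size [163. 144.] ang 10.4
blob px [278. 198.] c [ 632. -213.] size [150. 145.] ang 8.4
blob px [45. 53.] c [ 523. -429.] size [42. 50.] ang 5.2
blob px [548.  50.] c [458.  -4.] size [53. 54.] ang 23.2
blob px [422.   8.] c [ 446. -119.] size [15. 48.] ang 8.3
blob px [280.  19.] c [ 466. -235.] size [64. 35.] ang 87.1
shift [147.6 -28.9  -5.5] yaw -171.7 turn 13.3 t 7.7167
```

View pics/m1c.png

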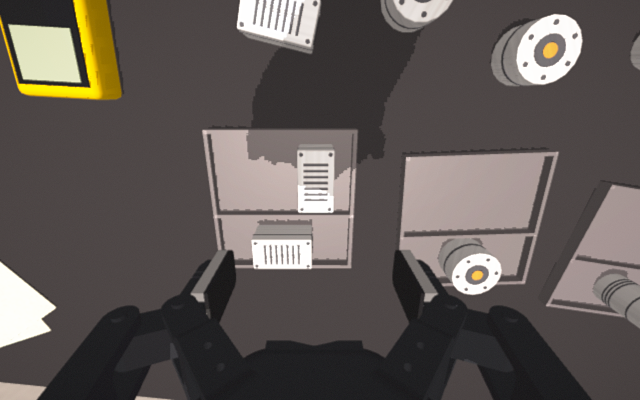

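Module 1 stands in its bay at (316,180), beside the right wall and clear of the sample. Now to module 2.

```bash
python3 -m inch '[[29.5,-5.8,0,0,0],[29.5,-5.8,0,0,0],[29.5,-5.8,0,0,0],[29.5,-5.8,0,0,0],[29.5,-5.8,0,0,0],[0,0,0,6.8,0],[0,0,0,6.8,0],[0,0,0,6.8,0],[0,0,0,6.8,0],[0,0,0,6.8,0],[0,0,0,6.8,0],[0,0,0,6.8,0],[0,0,0,6.8,0],[0,0,0,6.8,0],[0,0,0,6.8,0],[0,0,0,6.8,0],[0,0,0,6.8,0],[0,0,0,6.8,0],[0,0,0,6.8,0],[0,0,0,6.8,0]]' 50
python3 -c "
from h import *
p=look(['module_1_center'],'m2')
to(.464,-.234,.005,86)"
```

```text
time: 9.38
tcp_pos: [0.463, -0.2337, 0.1525]
tcp_rot: [-0.001, 0.732, 0.682, -0.001]
ft_force: [-0.6, -0.1, -0.5]
finger_gap: 0.999
finger_force: 0.0
module_1_center 0.65 [ 0.602 -0.181  0.024] [455. 125.]
blob px [608. 377.] c [ 818. -511.] size [ 66. 119.] ang 35.2
blob px [376. 338.] c [ 523. -428.] size [43. 49.] ang 5.2
blob px [316. 188.] c [ 465. -232.] size [69. 36.] ang 85.1
blob px [492. 144.] c [ 629. -208.] size [156. 144.] ang 8.4
blob px [263.  68.] c [ 428. -122.] size [53. 54.] ang 86.0
blob px [457.   6.] c [589. -91.] size [16. 65.] ang 86.0
shift [ -0.2   1.2 147.5] yaw 86.2 turn 0.2 t 9.4833
```

View pics/m2.png

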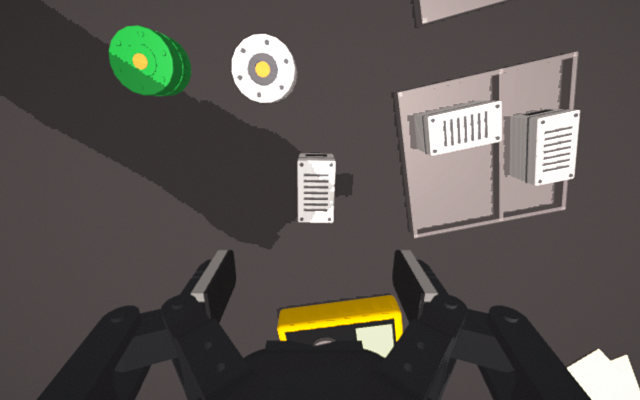

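Module 2 at (316,188) is centred and square between the fingers, and the meter is clear. Descend and grasp.

```bash
python3 -m inch '[[0,1,25,0,0],[0,0,35,0,0],[0,0,35,0,0],[0,0,30,0,0],[0,0,15,0,0],[0,0,7,0,0],[0,0,0,0,0],[0,0,0,0,1],[0,0,0,0,1],[0,0,0,0,1],[0,0,0,0,1],[0,0,0,0,1],[0,0,0,0,1],[0,0,0,0,1]]' 50
```

```text
time: 10.65
tcp_pos: [0.4652, -0.2341, 0.0073]
tcp_rot: [0.001, 0.729, 0.684, 0.001]
ft_force: [-2.9, 2.5, 11.5]
finger_gap: 0.418
finger_force: 49.2
```

```bash
python3 -m inch '[[0,0,-20,0,1],[0,0,-30,6.5,1],[0,0,-35,6.5,1],[0,0,-35,6.5,1],[0,0,0,6.5,1],[0,0,0,6.5,1],[0,0,0,6.5,1],[0,0,0,6.5,1],[0,0,0,6.5,1],[0,0,0,6.5,1],[0,0,0,6.5,1],[0,0,0,6.5,1],[0,0,0,6.5,1],[0,0,0,0,1]]' 50
python3 -c "
from h import *
to(.612,-.256,.125,8.3)"
```

```text
time: 11.82
tcp_pos: [0.4646, -0.2337, 0.1264]
tcp_rot: [0.0, 0.998, 0.07, -0.0]
ft_force: [-0.0, -0.2, -0.7]
finger_gap: 0.414
finger_force: 50.9
shift [142.8  42.7   1.4] yaw 8.0 turn -0.3 t 11.8167
```

```bash
python3 -m inch '[[28.5,8.5,0,0,1],[28.5,8.5,0,0,1],[28.5,8.5,0,0,1],[28.5,8.5,0,0,1],[28.5,8.5,0,0,1],[0,0,0,0,1],[0,0,30,0,1],[0,0,35,0,1],[0,0,30,0,1],[0,0,12,0,1],[0,0,5,0,1],[0,0,0,0,1],[0,0,0,0,1]]' 50
```

```text
time: 12.9
tcp_pos: [0.6124, -0.256, 0.016]
tcp_rot: [0.0, 0.997, 0.073, 0.001]
ft_force: [0.8, 0.2, -1.3]
finger_gap: 0.412
finger_force: 50.9
```

```bash
python3 -m inch '[[0,0,4.5,0,1],[0,0,0,0,1],[0,0,0,0,0.42],[0,0,0,0,0.42],[0,0,0,0,0.42],[0,0,-5,0,0.42],[0,0,-20,0,0.42],[0,0,-35,0,0.42],[0,0,-35,0,0.2],[0,0,-35,0,0],[0,0,-15,0,0],[0,0,0,0,0]]' 50
python3 -c "
from h import *
look(['module_1_center'],'m2b')
to(.428,-.122,.16,100.3)"
```

```text
time: 13.9
tcp_pos: [0.613, -0.2565, 0.1592]
tcp_rot: [0.001, 0.997, 0.072, 0.003]
ft_force: [0.1, -0.5, 0.4]
finger_gap: 1.001
finger_force: 0.0
module_1_center 0.70 [ 0.602 -0.18   0.027] [240. 186.]
module_1_center 0.59 [ 0.614 -0.255  0.022] [313. 184.]
blob px [459. 282.] c [ 523. -429.] size [42. 51.] ang 5.3
blob px [ 85. 278.] c [472. -17.] size [54. 91.] ang 49.2
blob px [278. 143.] c [ 646. -217.] size [150. 145.] ang 8.3
blob px [ 65. 130.] c [640. -19.] size [150. 149.] ang 10.4
blob px [634.  27.] c [ 793. -503.] size [55. 12.] ang 42.9
shift [-162.6 -158.5   -5. ] yaw 8.3 turn -92.0 t 14.0
```

Both modules are reported in the bay at z ≈ 0.022–0.027. On to the wheel at (0.428, −0.122).

```bash
python3 -m inch '[[-23.2,-22.6,0,0,0],[-23.2,-22.6,0,0,0],[-23.2,-22.6,0,0,0],[-23.2,-22.6,0,0,0],[-23.2,-22.6,0,0,0],[-23.2,-22.6,0,0,0],[-23.2,-22.6,0,0,0],[0,0,0,-6.6,0],[0,0,0,-6.6,0],[0,0,0,-6.6,0],[0,0,0,-6.6,0],[0,0,0,-6.6,0],[0,0,0,-6.6,0],[0,0,0,-6.6,0],[0,0,0,-6.6,0],[0,0,0,-6.6,0],[0,0,0,-6.6,0],[0,0,0,-6.6,0],[0,0,0,-6.6,0]]' 50
python3 -m inch '[[0,0,0,-6.4,0],[0,0,0,-6.4,0],[0,0,0,0,0]]'
python3 -c "
from h import *
look(['wheel_1_center'],'w1')
to(.428,-.122,.005,100.3)"
```

```text
time: 15.58
tcp_pos: [0.4276, -0.1222, 0.154]
tcp_rot: [-0.0, 0.72, 0.694, -0.001]
ft_force: [0.2, -1.0, -0.3]
finger_gap: 0.999
finger_force: 0.0
time: 15.83
tcp_pos: [0.4276, -0.1223, 0.1541]
tcp_rot: [-0.001, 0.638, 0.77, -0.0]
ft_force: [-1.1, 0.0, -0.1]
finger_gap: 1.002
finger_force: 0.0
wheel_1_center 0.79 [ 0.431 -0.118  0.017] [317. 182.]
wheel_1_center 0.31 [ 0.601 -0.182  0.026] [455. 265.]
blob px [481. 267.] c [ 621. -188.] size [169. 123.] ang 8.3
blob px [314. 186.] c [ 427. -118.] size [52. 59.] ang 10.7
blob px [373.  67.] c [458.  -4.] size [55. 54.] ang 10.7
blob px [549.  94.] c [623.  -2.] size [164. 145.] ang 10.4
shift [  0.3   0.5 149.3] yaw 100.1 turn -0.2 t 15.9333
```

View pics/w1.png

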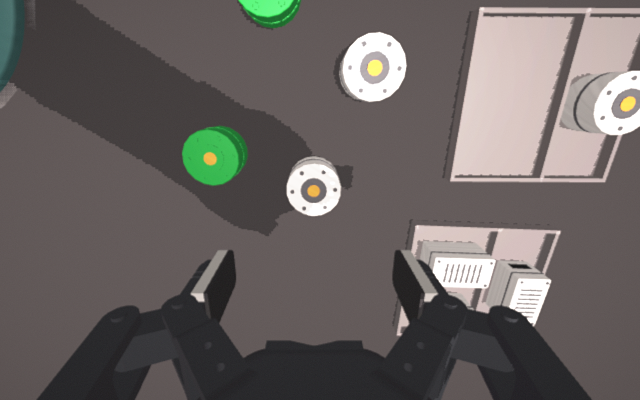

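Aluminium wheel centred at (314,186), green one clear at (212,156). Descend and grasp.

```bash
python3 -m inch '[[0.5,0,25,0,0],[0,0,35,0,0],[0,0,35,0,0],[0,0,30,0,0],[0,0,15,0,0],[0,0,9,0,0],[0,0,0,0,0],[0,0,0,0,1],[0,0,0,0,1],[0,0,0,0,1],[0,0,0,0,1],[0,0,0,0,1],[0,0,0,0,1]]' 50
```

```text
time: 17.02
tcp_pos: [0.4288, -0.1219, 0.0071]
tcp_rot: [0.001, 0.641, 0.768, 0.001]
ft_force: [-2.7, -0.2, 15.1]
finger_gap: 0.62
finger_force: 49.5
```

```bash
python3 -m inch '[[0,0,-20,0,1],[0,0,-30,0,1],[0,0,-35,0,1],[0,0,-35,0,1],[0,0,0,0,1]]' 50
python3 -c "
from h import *
p=shot('wrist')
for r in models.place_of('tray_wheels',p)[:1]: print(r['p'],w(p,r['centre']))
to(.610,-.040,.012,100.3)"
```

```text
time: 17.43
tcp_pos: [0.4304, -0.1225, 0.1313]
tcp_rot: [0.003, 0.641, 0.767, 0.003]
ft_force: [2.0, 0.1, -0.4]
finger_gap: 0.62
finger_force: 54.3
0.59 [ 0.603 -0.003 -0.003]
shift [ 47.4 192.3 116. ] yaw 100.4 turn 0.1 t 17.5333
```

```bash
python3 -m inch '[[8,32.2,0,0,1],[8,32.2,0,0,1],[8,32.2,0,0,1],[8,32.2,0,0,1],[8,32.2,0,0,1],[8,32.2,0,0,1],[0,0,0,0,1],[0,0,30,0,1],[0,0,35,0,1],[0,0,30,0,1],[0,0,12,0,1],[0,0,4,0,1],[0,0,0,0,1],[0,0,0,0,1]]' 50
```

```text
time: 18.7
tcp_pos: [0.6102, -0.0404, 0.016]
tcp_rot: [0.001, 0.641, 0.768, 0.0]
ft_force: [0.1, -0.7, -2.5]
finger_gap: 0.614
finger_force: 54.1
```

```bash
python3 -m inch '[[0,0,4.5,0,1],[0,0,0,0,1],[0,0,0,0,0.27],[0,0,0,0,0.27],[0,0,0,0,0.27],[0,0,-5,0,0.27],[0,0,-20,0,0.27],[0,0,-35,0,0.27],[0,0,-35,0,0.2],[0,0,-35,0,0],[0,0,-15,0,0],[0,0,0,0,0]]' 50
python3 -c "
from h import *
look(['wheel_1_center'],'w1b')
to(.458,-.005,.16,100.3)"
```

```text
time: 19.7
tcp_pos: [0.6112, -0.0404, 0.1598]
tcp_rot: [0.002, 0.641, 0.768, 0.002]
ft_force: [1.0, 0.2, 0.3]
finger_gap: 1.001
finger_force: 0.0
wheel_1_center 0.95 [ 0.614 -0.038  0.021] [315. 182.]
blob px [310. 303.] c [ 637. -188.] size [150. 134.] ang 8.4
blob px [614. 316.] c [ 982. -156.] size [101. 298.] ang 31.4
blob px [163. 122.] c [465.  -3.] size [66. 52.] ang 10.3
blob px [340. 138.] c [633.   4.] size [153. 145.] ang 10.4
blob px [431.   6.] c [676. 127.] size [89. 17.] ang 10.4
shift [  61.6 -143.    -4.1] yaw 100.3 turn 0.0 t 19.8
```

View pics/w1b.png

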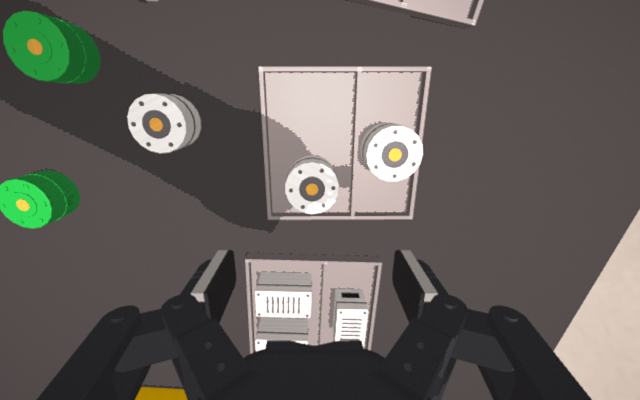

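Wheel 1 stands in the bay at (312,187). The second wheel's position is consistent over several views, so I go straight to it.

```bash
python3 -m inch '[[12.4,-28.6,0,0,0],[12.4,-28.6,0,0,0],[12.4,-28.6,0,0,0],[12.4,-28.6,0,0,0],[12.4,-28.6,0,0,0],[0,0,25,0,0],[0,0,35,0,0],[0,0,35,0,0],[0,0,30,0,0],[0,0,15,0,0],[0,0,10,0,0],[0,0,0,0,0],[0,0,0,0,1],[0,0,0,0,1],[0,0,0,0,1],[0,0,0,0,1],[0,0,0,0,1],[0,0,0,0,1]]' 50
python3 -m inch '[[0,0,-20,0,1],[0,0,-30,0,1],[0,0,-35,0,1],[0,0,-35,0,1],[0,0,0,0,1]]' 50
python3 -c "
from h import *
to(.598,.029,.012,100.3)"
```

```text
time: 21.3
tcp_pos: [0.4584, -0.0046, 0.0065]
tcp_rot: [0.0, 0.641, 0.768, 0.001]
ft_force: [-1.9, -0.4, 11.3]
finger_gap: 0.619
finger_force: 50.2
time: 21.72
tcp_pos: [0.4602, -0.0047, 0.1309]
tcp_rot: [0.002, 0.641, 0.768, 0.003]
ft_force: [1.5, -0.3, -1.3]
finger_gap: 0.618
finger_force: 54.0
shift [  8.4 140.7 119.9] yaw 100.3 turn -0.0 t 21.7167
```

```bash
python3 -m inch '[[1.8,28.4,0,0,1],[1.8,28.4,0,0,1],[1.8,28.4,0,0,1],[1.8,28.4,0,0,1],[1.8,28.4,0,0,1],[0,0,0,0,1],[0,0,30,0,1],[0,0,35,0,1],[0,0,30,0,1],[0,0,12,0,1],[0,0,4,0,1],[0,0,0,0,1],[0,0,0,0,1]]' 50
```

```text
time: 22.8
tcp_pos: [0.5968, 0.0295, 0.016]
tcp_rot: [0.001, 0.641, 0.768, 0.001]
ft_force: [1.0, -0.3, -1.5]
finger_gap: 0.621
finger_force: 53.9
```

```bash
python3 -m inch '[[0,0,5,0,1],[0,0,0,0,1],[0,0,0,0,0.27],[0,0,0,0,0.27],[0,0,0,0,0.27],[0,0,-5,0,0.27],[0,0,-20,0,0.27],[0,0,-35,0,0.27],[0,0,-35,0,0.2],[0,0,-35,0,0],[0,0,-15,0,0],[0,0,0,0,0]]' 50
python3 -c "
from h import *
look(['wheel_1_center','lens_center'],'w2b',.056)
to(.432,.121,.16,100.3)"
```

```text
time: 23.8
tcp_pos: [0.5975, 0.0294, 0.1586]
tcp_rot: [0.002, 0.641, 0.768, 0.002]
ft_force: [-0.1, -0.1, 0.9]
finger_gap: 0.999
finger_force: 0.0
wheel_1_center 0.63 [ 0.61  -0.038  0.019] [313. 242.]
lens_center 0.66 [0.43  0.119 0.022] [148.  61.]
blob px [313. 327.] c [ 627. -130.] size [140.  62.] ang 8.5
blob px [616. 326.] c [949. -80.] size [ 88. 253.] ang 31.4
blob px [341. 204.] c [629.  17.] size [143. 136.] ang 10.3
blob px [142.  57.] c [444. 121.] size [63. 40.] ang 4.0
blob px [404.  42.] c [643. 171.] size [ 80. 148.] ang 89.1
shift [ 119.1 -144.6   -5.8] yaw 100.3 turn 0.0 t 23.95
```

```bash
python3 -m inch '[[19.8,-24.1,0,0,0],[19.8,-24.1,0,0,0],[19.8,-24.1,0,0,0],[19.8,-24.1,0,0,0],[19.8,-24.1,0,0,0],[19.8,-24.1,0,0,0],[0,0,0,0,0],[0,0,0,0,0]]' 50
python3 -c "
from h import *
p=look(['lens_center'],'l1',.056)
to(.432,.121,.022,100.3)
p=shot('top')
for r in models.place_of('wheel_1_center',p): print('%.2f'%r['p'],w(p,r['centre']))"
```

```text
time: 24.62
tcp_pos: [0.4309, 0.1216, 0.1538]
tcp_rot: [-0.001, 0.64, 0.769, -0.0]
ft_force: [1.0, 0.5, 0.5]
finger_gap: 1.001
finger_force: 0.0
lens_center 0.91 [0.433 0.115 0.024] [314. 193.]
blob px [460. 392.] c [650. -91.] size [40. 27.] ang 10.6
blob px [394. 321.] c [548.  -3.] size [21. 89.] ang 10.4
blob px [208. 276.] c [340.  19.] size [69. 15.] ang 74.0
blob px [476. 276.] c [607.  53.] size [155.  91.] ang 10.6
blob px [315. 192.] c [432. 127.] size [39. 51.] ang 10.5
blob px [554. 130.] c [629. 212.] size [135. 168.] ang 88.9
shift [  0.9  -0.4 132.1] yaw 100.3 turn 0.0 t 24.7167
0.72 [ 0.609 -0.036  0.021]
```

View pics/l1.png

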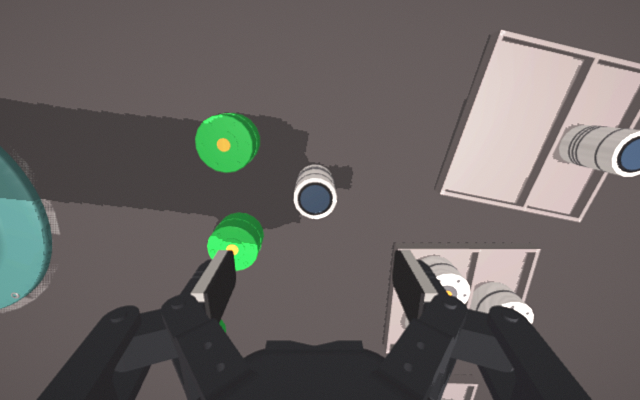

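Lens top at (315,197), centred; two green wheels on the left are clear of the finger, and I pre-close a little for margin. Descend and grasp.

```bash
python3 -m inch '[[0,0,25,0,0.25],[0,0,35,0,0.25],[0,0,35,0,0.25],[0,0,25,0,0.25],[0,0,10,0,0.25],[0,0,5,0,0.25],[0,0,0,0,0.25],[0,0,0,0,1],[0,0,0,0,1],[0,0,0,0,1],[0,0,0,0,1],[0,0,0,0,1],[0,0,0,0,1]]' 50
python3 -m inch '[[0,0,-20,0,1],[0,0,-30,0,1],[0,0,-35,0,1],[0,0,-30,0,1],[0,0,0,0,1]]' 50
python3 -c "
from h import *
to(.614,.214,.025,100.3)"
```

```text
time: 25.9
tcp_pos: [0.4332, 0.1209, 0.0207]
tcp_rot: [0.0, 0.641, 0.768, 0.001]
ft_force: [-1.1, -1.5, 9.7]
finger_gap: 0.459
finger_force: 49.0
time: 26.32
tcp_pos: [0.4346, 0.1213, 0.1395]
tcp_rot: [0.001, 0.641, 0.768, 0.004]
ft_force: [1.3, 1.2, -0.1]
finger_gap: 0.457
finger_force: 50.7
shift [ 58.8 192.3 116. ] yaw 100.3 turn -0.0 t 26.3167
```

```bash
python3 -m inch '[[9.8,32,0,0,1],[9.8,32,0,0,1],[9.8,32,0,0,1],[9.8,32,0,0,1],[9.8,32,0,0,1],[9.8,32,0,0,1],[0,0,0,0,1],[0,0,30,0,1],[0,0,35,0,1],[0,0,25,0,1],[0,0,12,0,1],[0,0,4,0,1],[0,0,0,0,1],[0,0,0,0,1]]' 50
```

```text
time: 27.48
tcp_pos: [0.6116, 0.213, 0.03]
tcp_rot: [0.001, 0.641, 0.768, 0.001]
ft_force: [0.1, 0.1, -0.4]
finger_gap: 0.459
finger_force: 51.1
```

```bash
python3 -m inch '[[0,0,5.5,0,1],[0,0,0,0,1],[0,0,0,0,0.35],[0,0,0,0,0.35],[0,0,0,0,0.35],[0,0,-10,0,0.35],[0,0,-30,0,0.35],[0,0,-35,0,0.35],[0,0,-35,0,0.2],[0,0,-35,0,0],[19,-32,0,0,0],[19,-32,0,0,0],[19,-32,0,0,0],[19,-32,0,0,0],[19,-32,0,0,0],[19,-32,0,0,0],[0,0,0,0,0],[0,0,0,0,0]]' 50
python3 - <<'E'
from h import *
for n in ["side","top"]:
    p=shot(n)
    for q in ["wheel_1_center","module_1_center","lens_center"]:
        print(n,q,[("%.2f"%r["p"],w(p,r["centre"])) for r in models.place_of(q,p)])
    if n=="side": im=p["color"][110:300,240:480,::-1]; cv2.imwrite("pics/end_s.png",cv2.resize(im,None,fx=3,fy=3))
    else: im=p["color"][100:260,170:430,::-1]; cv2.imwrite("pics/end_t.png",cv2.resize(im,None,fx=3,fy=3))
E
```

```text
time: 28.98
tcp_pos: [0.3997, 0.2919, 0.1685]
tcp_rot: [-0.001, 0.639, 0.769, 0.0]
ft_force: [0.2, -0.2, -0.0]
finger_gap: 0.999
finger_force: 0.0
side wheel_1_center [('0.66', array([ 0.612, -0.041,  0.019])), ('0.21', array([0.599, 0.031, 0.021]))]
side module_1_center [('0.67', array([ 0.601, -0.187,  0.024]))]
side lens_center [('0.67', array([0.613, 0.211, 0.03 ]))]
top wheel_1_center [('0.83', array([ 0.614, -0.04 ,  0.022]))]
top module_1_center [('0.53', array([ 0.599, -0.182,  0.023]))]
top lens_center [('0.52', array([0.611, 0.211, 0.031]))]
```

View pics/end_s.png

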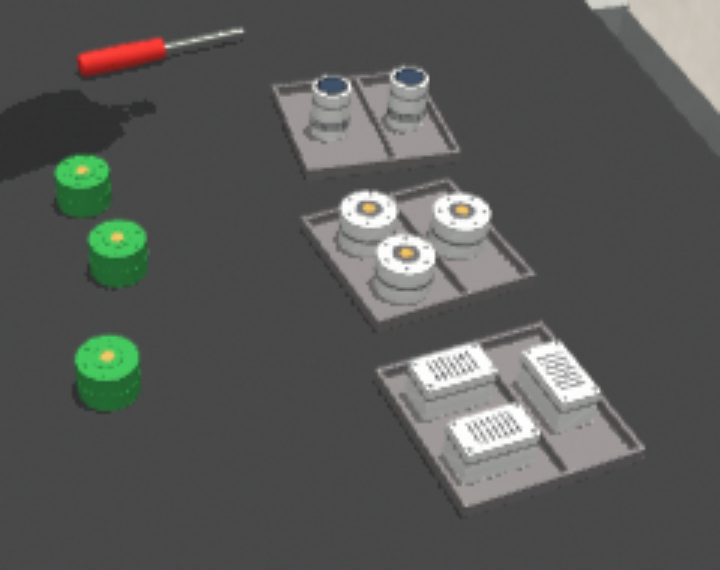

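View pics/end_t.png

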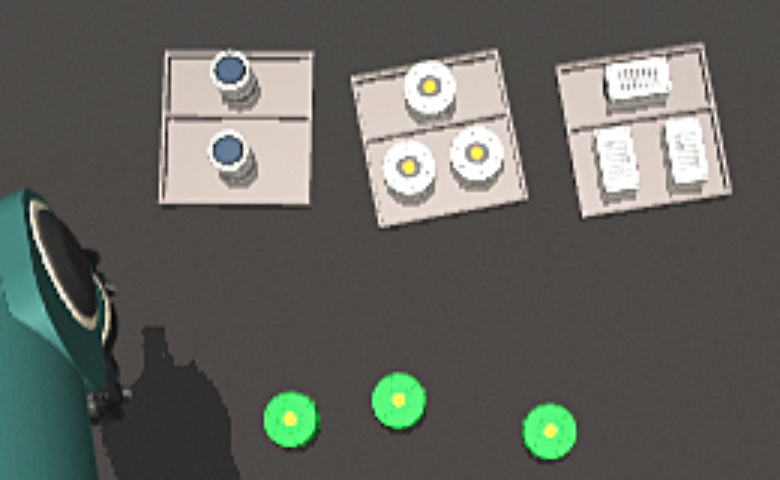

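Both views show all five parts upright on the floors of their bays: lens at (230,155), wheels at (409,168) and (476,153), modules at (617,160) and (686,150) in the enlarged top crop. The green wheels and the screwdriver look untouched. The arm is clear, so I hand in.

```bash
python3 -c "
from workcell import robot
print(robot.hand_in())"
```

```text
the job is handed in; nothing more can be done
None
```

I placed both wheels, both modules and the lens upright in the empty bays of their own trays, left everything else alone, and handed the job in at about 29 s; no verdict was returned.

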